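Slide the tube-rack cover off its tray and fit it on the rack

TASK

Press lightly on the thin metal cover plate and slide it along its white tray until at least 3 cm of it sticks out over the tray's open front edge. Then grip the end that sticks out, lift the plate clear of the tray and lay it flat on the black tube rack between the two side guides, fully home against the end stop, with its free end sticking out at the open end. Never press hard on the tray or the rack, set the plate down rather than dropping it, and leave the other things on the table where they are.

Things in the scene. Friction and masses are not known exactly. Their poses are not given: they have to be found in the camera images.
- cover: thin flat steel plate, 130 (x) x 56 (y) x 3 mm, about 60 g, both ends alike; origin at the centre of its underside. Lies flat on the tray, its x along the tray's, sunk between lips as high as itself, so fingers cannot get at its sides or rear: press on its top behind the middle and drag. It tips if pressed outside the edge. Grip the overhang from above across the 56 mm, tips below it.
- tray: fixed white sheet-metal tray, 154 x 79 mm; origin on the table under it. Deck 80 mm up, from x = -75 mm (open front, towards the robot, free air before it) to +71 mm; 3 mm lips at both sides (inner faces y = +-29.5 mm, ending at the front) and rear. Stiff (1 mm at 20 N), but never press the plate on it over 30 N; 5 to 15 N is enough to drag: fingertips hold better than the deck.
- tray_edge (a point): middle of the tray's open front edge, on the deck's surface (80 mm up); axes as the tray's, -x points out over the edge
- rack: fixed black block-shaped tube rack, 92 (x) x 76 (y) mm, tube caps just below its rim, rim 70 mm up; origin on the table under it. On the rim: side guides 8 mm high, inner faces y = +-31 mm, x = -30 to +46 mm; end stop 14 mm high, inner face x = +40 mm. Its end at x = -46 mm (towards the robot) is open; pressing the plate down outside it lifts the far end. Never press the plate on it over 30 N.
- rack_seat (a point): where the middle of the plate's underside must lie: on the rim (70 mm up), 25 mm from the rack's middle towards its open end, axes as the rack's. The plate's far end then touches the end stop; its near end sticks out 44 mm past the rack, free below.
- tape: paper tape roll, 56 mm across, 22 mm high, bystander; origin at the centre of its underside
- jar: small clear jar with a white lid, 44 mm across, 50 mm high, bystander; origin at the centre of its underside
- water: water bottle, 62 mm across, 190 mm high, bystander; origin at the centre of its underside
- gloves: white glove box with a blue band, 120 x 230 x 75 mm, bystander; origin at the centre of its underside
- cup: steel cup, 70 mm across, 100 mm high, bystander; origin at the centre of its underside
- stock: white block of purple-capped tubes, 100 x 200 mm, 90 mm high, bystander; origin at the centre of its underside
- clipboard: clipboard lying flat, 160 x 230 mm, bystander; origin at the centre of its underside
Not all that is in view belongs to the job. Leave any green, pink or red look-alike of the tray alone.

How it is judged:
By the outcome, as a careful person would: the job done as asked, in the order asked, and still so for the second after the job is handed in, with the robot touching nothing.
It also fails if it takes over 72 s, if anything falls off the work surface, if the arm or the gripper's body presses on something with over 40 N, if the wrist force passes 120 N, or if a joint passes its speed limit or range.

ROBOT

A 7-joint arm with a two-finger parallel gripper is mounted at the origin on the work surface. World frame = base frame: x ahead of the robot, y to its left, z up, the work surface at z = 0. Lengths are in m, angles in rad, forces in N, time in s.
With the tool pointing down it reaches from about 0.425 to 0.875 m from the base axis. Payload 4.7 kg.
Tool frame: the origin (TCP) lies at the very end of the fingers, on their centre line; the grasp point (between the pads) lies 19 mm behind it; x points along the fingers, z is the direction in which the jaws open and shut, and the axes are right-handed (so a half turn about x gives the same grasp; the last joint's range is limited). The gripper opens to 87 mm and grips with 3 to 60 N. Pads are 19 mm wide; open, the fingers measure 117 mm over their backs; the gripper's body (75 mm by 190 mm) begins 51 mm behind the grasp point.
Start: joints at [1.32, 0.321, -0.07, 1.45, 0.023, 1.371, -0.057], TCP at [0.17, -0.627, 0.223] pointing down, gripper open.
Joint ranges: [-2.86, 2.86], [-0.3, 2.09], [-1.38, 1.24], [0.06, 2.45], [-1.56, 4.7], [0.09, 2.05], [-2.69, 2.69]. Speed limits (rad/s): [2.57, 2.57, 3.14, 3.14, 3.14, 3.14, 3.14].

INTERFACE

Orientations are given as a rotation vector (axis times angle).
In Python, from bench import * gives the robot as it stands.
- The arm moves only by the shell command python3 -m handwheel 'ROWS' [OPENING] [FORCE]. ROWS is JSON, a list of rows, each an object with "xyz": the shift along the world's x, y, z in cm, a list of three; "angular": the turn, a rotation vector about the world's x, y, z in degrees, a list of three. A call has 1 to 5 rows; each row shifts and turns the pose as measured when the row begins; what a row does not reach is not made up. A row lasts 1/12 s, in which the tool goes at most 41.7 mm and 7.16 degrees, less where a joint would pass 70% of its speed; a pose out of reach is approached as far as the arm can. A call with a gripper value outside its range is refused whole. OPENING is the finger opening in cm, from 0 to 8.7, set as the call begins (- or left out, the last holds). The fingers move at their own pace and stop on an object; FORCE is the grip in N (left out, the last holds). Time passes only in rows, so rows that do not move let the fingers close. It gives the time, the measured TCP pose, the force and the opening at its end, in the units of the state.
- get_state(): the state, without advancing time (a new reading comes with each control period).
- get_image(name): name is "scene" or "top" or "wrist"; returns a dict with "pixels" (480x640x3 uint8, blue, green, red), "K" (3x3 intrinsics, pixels), "cam_to_world" (4x4, takes a point from camera to world coordinates). Camera axes: x right, y down, z forward; pixel columns grow to the right and rows downward; lengths in m; the calibration is good to about 2 mm. A picture is of the moment at which its call begins. There is no depth.
- close_job(): hands the job in, once; it reports no verdict.
The state is a dict: "time": time; "joint_positions": joint angles; "qd": joint speeds; "joint_torque": joint torques, N m; "position": TCP position; "tool_rot": TCP orientation; "ft_force": force on the tool from outside, world axes, zero at the start; "torque": the same for the moment, N m; "grip_width": opening from 0.0 (shut) to 1.0 (fully open).
Only numpy, scipy, OpenCV 4.12 (cv2) and the standard library are available. Lean on these libraries where they do the work, as an engineer would, in place of code of your own. Each camera call takes 0.05 s, during which the arm holds its last target.

## Working session

There is one attempt and no reset: what is moved stays moved. The work goes in short steps, Python scripts to look and compute and a shell command to move; the robot and the scene stay as the last step left them, time stands still between calls to the robot, and variables do not carry over. Pictures are saved under pics/ and viewed, and the job is handed in when it is done.

```bash
ls; mkdir -p pics
python3 - <<'E'
from bench import *
import cv2
print(get_state())
for n in ["scene","top","wrist"]:
    im=get_image(n); cv2.imwrite(f"pics/{n}0.png",im["pixels"]); print(n,im["K"],im["cam_to_world"])
E
```

```text
pics
{'time': 0.0, 'joint_positions': array([ 1.3200933 ,  0.32183048, -0.07008149,  1.45168883,  0.0226026 ,
        1.3707696 , -0.05691523]), 'qd': array([ 3.76330126e-05, -2.20268386e-05,  9.86943320e-04,  3.36809838e-04,
        5.52766439e-04,  2.31307613e-03, -2.62520185e-04]), 'joint_torque': array([-3.05278872e-04, -4.91292679e+01, -4.04075012e-01, -3.12527347e+01,
       -6.39960472e-02,  4.39003017e-02,  1.99450155e-04]), 'position': array([ 0.16992226, -0.62682526,  0.22144967]), 'tool_rot': array([ 1.0130697 ,  1.32452832, -1.01127375]), 'ft_force': array([ 0.0611162 , -0.12677985,  0.1155071 ]), 'torque': array([-0.0233674 ,  0.01757679,  0.04388124]), 'grip_width': 1.0006232207155528}
scene [[479.53141439   0.         314.11749599]
 [  0.         479.53141439 249.95766975]
 [  0.           0.           1.        ]] [[ 0.82561188  0.3550903  -0.43849276  1.02279664]
 [ 0.56409785 -0.53679779  0.62740876 -0.68855952]
 [-0.01259518 -0.76534895 -0.6434923   0.82572719]
 [ 0.          0.          0.          1.        ]]
top [[593.36516181   0.         319.35750528]
 [  0.         593.36516181 230.11217555]
 [  0.           0.           1.        ]] [[ 8.83467144e-02 -9.74705527e-01  2.05290022e-01  2.40518674e-01]
 [-9.96080035e-01 -8.55373877e-02  2.25370611e-02 -5.64649985e-04]
 [-4.40702582e-03 -2.06476367e-01 -9.78441663e-01  1.53660371e+00]
 [ 0.00000000e+00  0.00000000e+00  0.00000000e+00  1.00000000e+00]]
wrist [[349.63821932   0.         314.89249062]
 [  0.         349.63821932 241.09567057]
 [  0.           0.           1.        ]] [[ 0.26108329 -0.93600144 -0.23608649  0.2333732 ]
 [-0.96531537 -0.25348907 -0.06252616 -0.61077662]
 [-0.00132076  0.24422245 -0.96971834  0.38357817]
 [ 0.          0.          0.          1.        ]]
```

View pics/top0.png

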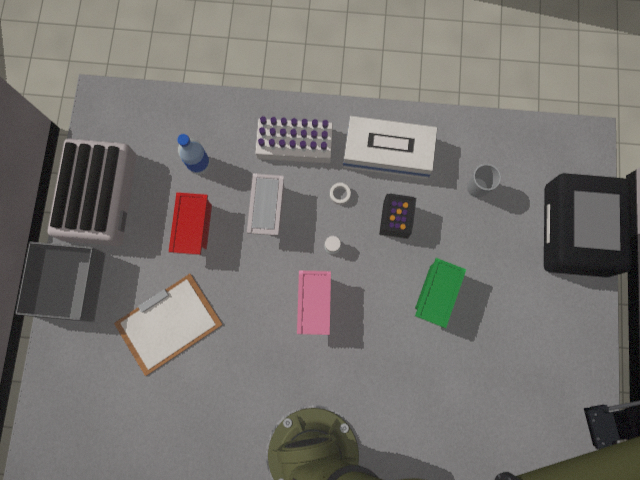

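View pics/scene0.png

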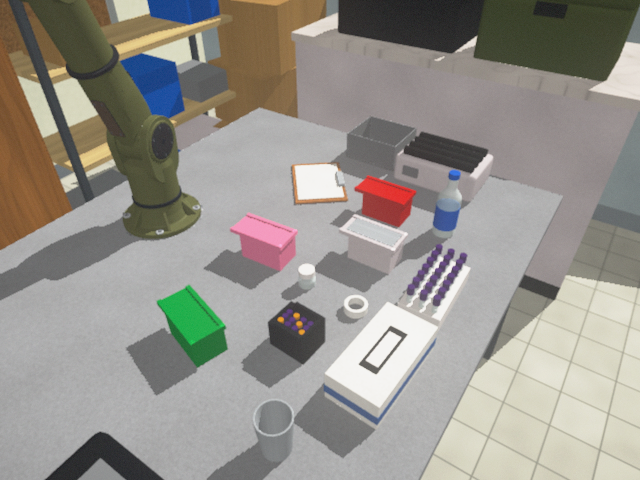

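View pics/wrist0.png

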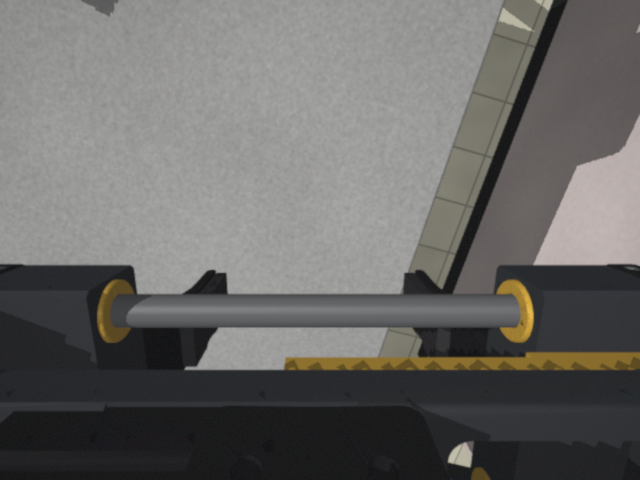

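The white tray with the plate is at about (265,205) in the top view and the black rack is at about (398,215). I'll enlarge both.

Run:
```python
import cv2,numpy as np
im=cv2.imread("pics/top0.png")
a=cv2.resize(im[165:245,235:295],None,fx=7,fy=7,interpolation=cv2.INTER_CUBIC)
b=cv2.resize(im[185:245,370:425],None,fx=7,fy=7,interpolation=cv2.INTER_CUBIC)
b=cv2.copyMakeBorder(b,0,a.shape[0]-b.shape[0],0,0,cv2.BORDER_CONSTANT)
cv2.imwrite("pics/c1.png",np.hstack([a,b]))
im=cv2.imread("pics/scene0.png")
cv2.imwrite("pics/c2.png",cv2.resize(im[205:275,330:420],None,fx=8,fy=8,interpolation=cv2.INTER_CUBIC))
cv2.imwrite("pics/c3.png",cv2.resize(im[295:365,260:335],None,fx=8,fy=8,interpolation=cv2.INTER_CUBIC))
```

```text
(no output)
```

View pics/c1.png

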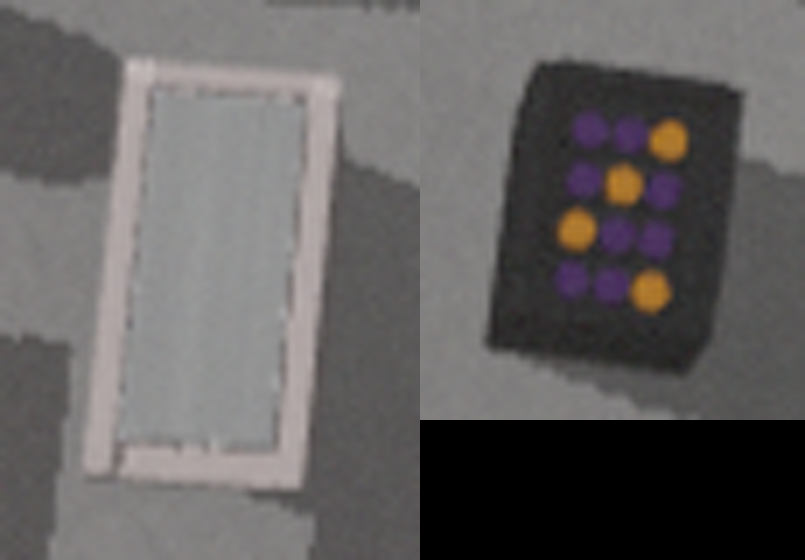

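View pics/c2.png

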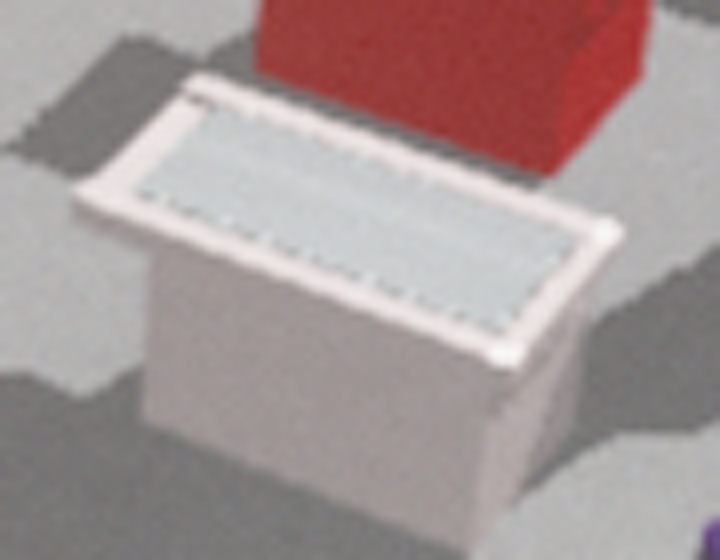

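View pics/c3.png

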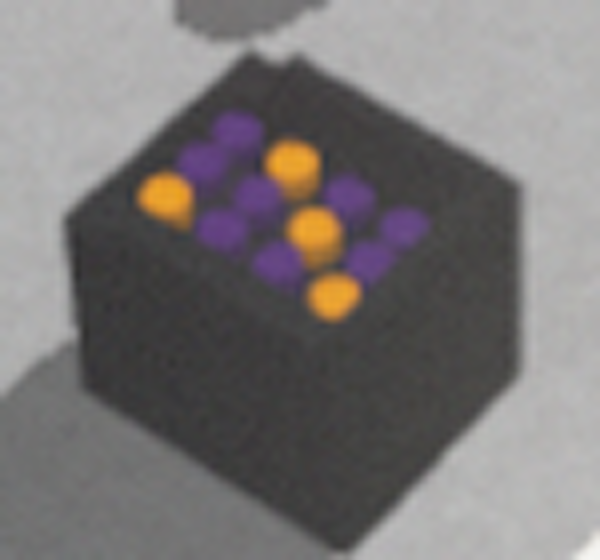

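```bash
cat > h.py <<'E'
from bench import *
import numpy as np, cv2
from scipy.optimize import least_squares
from scipy.spatial.transform import Rotation as R
def unproj(im,uv,z):
    K,T=im["K"],im["cam_to_world"]
    d=T[:3,:3]@np.linalg.inv(K)@np.array([uv[0],uv[1],1.]); o=T[:3,3]
    return o+d*(z-o[2])/d[2]
def proj(im,P):
    K,T=im["K"],im["cam_to_world"]
    p=(np.atleast_2d(P)-T[:3,3])@T[:3,:3]; p=p@K.T
    return p[:,:2]/p[:,2:]
def loc(pose,P):  # pose x,y,yaw
    P=np.atleast_2d(P); c,s=np.cos(pose[2]),np.sin(pose[2])
    return np.c_[pose[0]+c*P[:,0]-s*P[:,1],pose[1]+s*P[:,0]+c*P[:,1],P[:,2]]
def crop2px(U,f,off): return (np.array(U,float)+.5)/f-.5+np.array(off)
def fit(im,uv,P,x0):
    r=least_squares(lambda q:(proj(im,loc(q,P))-uv).ravel(),x0); 
    return r.x,np.sqrt((r.fun**2).mean())
E
python3 - <<'E'
from h import *
im=get_image("top")
c=crop2px([(128,60),(341,76),(84,475),(302,488)],7,(235,165))
for p in c: print(unproj(im,p,.083))
P=[(.075,.0395,.083),(.075,-.0395,.083),(-.075,.0395,.083),(-.075,-.0395,.083)]
print(fit(im,c,P,[.65,.1,0]))
c=crop2px([(152,90),(307,97),(275,450),(120,440)],7,(235,165))
P=[(.065,.028,.083),(.065,-.028,.083),(-.065,-.028,.083),(-.065,.028,.083)]
print("plate",fit(im,c,P,[.65,.1,0]))
# rack caps
cc=np.array([(590,130),(630,133),(669,141),(584,180),(624,186),(663,190),(576,230),(616,237),(656,241),(572,279),(611,286),(650,292)])-[420,0]
w=np.array([unproj(im,p,.068) for p in crop2px(cc,7,(370,185))]); print(w.mean(0)); print(w[0]-w[9],w[0]-w[2])
t=np.array([(120,60),(325,92),(70,348),(270,375)])
for z in (.084,.07,0): print(z,[unproj(im,p,z)[:2].round(4) for p in crop2px(t,7,(370,185))])
E
```

```text
[0.67892644 0.21545039 0.083     ]
[0.67963542 0.13730772 0.083     ]
[0.52367415 0.21388582 0.083     ]
[0.52577426 0.13571913 0.083     ]
(array([0.60191072, 0.17559099, 0.01119232]), np.float64(0.6425268492109255))
plate (array([0.603782  , 0.17589442, 0.02071431]), np.float64(0.22673147878486954))
[ 0.60628692 -0.16272628  0.068     ]
[ 0.05612061 -0.00300595  0.        ] [0.00162044 0.02892229 0.        ]
0.084 [array([ 0.6556, -0.1287]), array([ 0.6501, -0.2032]), array([ 0.5478, -0.1178]), array([ 0.5443, -0.1894])]
0.07 [array([ 0.6596, -0.1299]), array([ 0.654 , -0.2052]), array([ 0.5508, -0.119 ]), array([ 0.5472, -0.1912])]
0 [array([ 0.6796, -0.1361]), array([ 0.6738, -0.2149]), array([ 0.5656, -0.1246]), array([ 0.5618, -0.2004])]
```

```bash
python3 - <<'E'
from h import *
s=get_state(); M=R.from_rotvec(s["tool_rot"]); print(M.as_matrix().round(3))
for sg in (1,-1):
  for yaw in (0.02,-0.055):
    z=sg*np.array([-np.sin(yaw),np.cos(yaw),0]); x=np.array([0,0,-1.]); y=np.cross(z,x)
    D=R.from_matrix(np.c_[x,y,z])*M.inv(); print(sg,yaw,np.degrees(D.as_rotvec()).round(2))
im=get_image("top")
c=crop2px([(128,60),(341,76),(84,475),(302,488)],7,(235,165))
P=[(.079,.0395,.083),(.079,-.0395,.083),(-.075,.0395,.083),(-.075,-.0395,.083)]
print(fit(im,c,P,[.65,.1,0]))
E
python3 -m handwheel '[{"xyz":[1,4,0.8],"angular":[0,0,-3]},{"xyz":[2,3.5,0.5],"angular":[0,0,-3]},{"xyz":[2,3.5,0.5],"angular":[0,0,-3]},{"xyz":[2,3.5,0.5],"angular":[0,0,-3]},{"xyz":[2,3.5,0.5],"angular":[0,0,-3]}]' 0
```

```text
[[-0.     0.965  0.262]
 [ 0.001  0.262 -0.965]
 [-1.    -0.    -0.001]]
1 0.02 [ 2.0000e-02 -1.0000e-01  1.6597e+02]
1 -0.055 [ 2.0000e-02 -1.0000e-01  1.6168e+02]
-1 0.02 [-7.000e-02 -1.000e-02 -1.403e+01]
-1 -0.055 [-7.000e-02 -1.000e-02 -1.832e+01]
(array([0.59999342, 0.17557168, 0.01166368]), np.float64(0.18475624056211462))
time: 0.67
position: [0.252, -0.4471, 0.2422]
tool_rot: [1.232, 1.209, -1.229]
ft_force: [0.5, -0.4, 0.9]
grip_width: 0.705
```

```bash
python3 -m handwheel '[{"xyz":[2.9,2.8,0],"angular":[0,0,-1]},{"xyz":[2.9,2.8,0],"angular":[0,0,-1]},{"xyz":[2.9,2.8,0],"angular":[0,0,-1]},{"xyz":[2.9,2.8,0],"angular":[0,0,-1]},{"xyz":[2.9,2.8,0],"angular":[0,0,0]}]'
python3 -m handwheel '[{"xyz":[2.9,2.8,0],"angular":[0,0,0]},{"xyz":[2.9,2.8,0],"angular":[0,0,0]},{"xyz":[2.9,2.8,0],"angular":[0,0,0]},{"xyz":[1,1,0],"angular":[0,0,0]},{"xyz":[0,0,0],"angular":[0,0,0]}]'
cat >> h.py <<'E'
def err(yaw,target=None):
    s=get_state(); M=R.from_rotvec(s["tool_rot"])
    z=-np.array([-np.sin(yaw),np.cos(yaw),0]); x=np.array([0,0,-1.]); y=np.cross(z,x)
    D=R.from_matrix(np.c_[x,y,z])*M.inv()
    print("t",round(s["time"],2),"pos cm",(s["position"]*100).round(2),"turn",np.degrees(D.as_rotvec()).round(2),"f",s["ft_force"].round(1),"w",round(s["grip_width"]*8.7,2))
    if target is not None: print("to go cm",((np.array(target)-s["position"])*100).round(2))
E
python3 - <<'E'
from h import *
err(-.055)
im=get_image("wrist"); cv2.imwrite("pics/w1.png",im["pixels"])
E
```

```text
time: 1.08
position: [0.399, -0.2996, 0.245]
tool_rot: [1.288, 1.164, -1.289]
ft_force: [0.6, -0.2, 0.2]
grip_width: 0.329
time: 1.5
position: [0.5041, -0.1912, 0.2463]
tool_rot: [1.282, 1.168, -1.274]
ft_force: [0.4, 0.4, -1.2]
grip_width: 0.02
t 1.5 pos cm [ 50.41 -19.12  24.63] turn [-0.37  0.02  2.17] f [ 0.4  0.4 -1.2] w 0.18
```

View pics/w1.png

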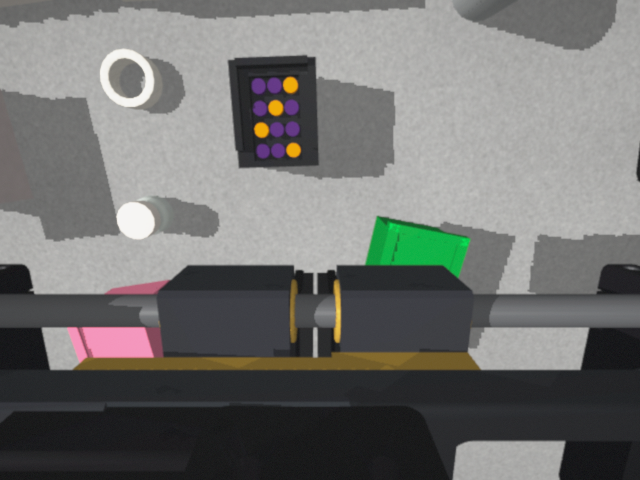

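The rack is at about (275,112) in the wrist view, with its guides visible. I'll enlarge and brighten it.

Run:
```python
import cv2,numpy as np
im=cv2.imread("pics/w1.png")
a=cv2.resize(im[48:180,220:330],None,fx=4.5,fy=4.5,interpolation=cv2.INTER_CUBIC)
a=np.clip(a.astype(float)*2.2,0,255).astype(np.uint8)
cv2.imwrite("pics/c4.png",a)
```

```text
(no output)
```

View pics/c4.png

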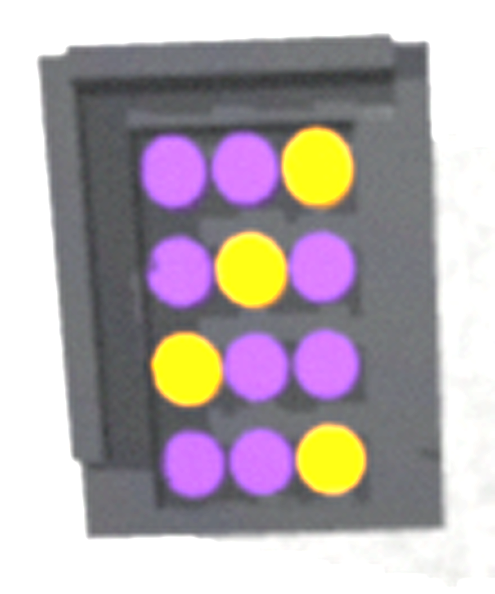

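```bash
python3 - <<'E'
from h import *
im=get_image("wrist")
P=[(-.046,.038,.07),(-.046,-.038,.07),(.046,.038,.078),(.046,-.038,.078),(-.03,.038,.078),(-.03,.031,.078)]
c=crop2px([(88,537),(442,525),(40,58),(427,42),(74,460),(103,458)],4.5,(220,48))
q,r=fit(im,c,P,[.606,-.163,-.05]); print(q,r); print((proj(im,loc(q,P))-c).round(2))
caps=crop2px([(174,172),(245,169),(318,167),(180,271),(251,270),(322,267),(187,369),(256,366),(326,364),(194,464),(262,462),(331,460)],4.5,(220,48))
w=np.array([unproj(im,p,.068) for p in caps]); print(w.mean(0),np.arctan2(*(w[[0,1,2]].mean(0)-w[9:].mean(0))[[1,0]]))
t=get_image("top")
# check outlines in top
c=crop2px([(120,60),(325,92)],7,(370,185)); print(c, proj(t,loc(q,[(.046,.038,.078),(.046,-.038,.078),(-.046,.038,.07),(-.046,-.038,.07)])), crop2px([(70,348),(270,375)],7,(370,185)))
E
python3 -m handwheel '[{"xyz":[1,4,0],"angular":[0,0,3]},{"xyz":[0.5,4,0],"angular":[0,0,3]},{"xyz":[0,4,0],"angular":[0,0,0]},{"xyz":[0,4,0],"angular":[0,0,0]},{"xyz":[0,4,0],"angular":[0,0,0]}]'
python3 -m handwheel '[{"xyz":[0,4,0],"angular":[0,0,0]},{"xyz":[0,4,0],"angular":[0,0,0]},{"xyz":[0,4,0],"angular":[0,0,0]},{"xyz":[0,4,0],"angular":[0,0,0]},{"xyz":[0,0,0],"angular":[0,0,0]}]'
python3 - <<'E'
from h import *
err(.015)
im=get_image("wrist"); cv2.imwrite("pics/w2.png",im["pixels"])
E
```

```text
[ 0.60573208 -0.16564104 -0.06217133] 0.8333868790526984
[[-0.54  0.79]
 [ 0.87  0.84]
 [-0.99 -1.25]
 [ 1.1  -0.94]
 [-0.81  0.42]
 [ 0.36  0.61]]
[ 0.60306895 -0.16537935  0.068     ] -0.061315452515023745
[[386.71428571 193.14285714]
 [416.         197.71428571]] [[387.16529694 194.43473204]
 [416.88203341 198.73981889]
 [382.20453239 230.08193326]
 [412.12884596 234.48223223]] [[379.57142857 234.28571429]
 [408.14285714 238.14285714]]
time: 2.07
position: [0.5094, -0.017, 0.2446]
tool_rot: [1.228, 1.192, -1.242]
ft_force: [1.3, 0.0, 0.3]
grip_width: 0.006
time: 2.48
position: [0.5066, 0.1437, 0.2456]
tool_rot: [1.236, 1.18, -1.253]
ft_force: [-1.0, 0.0, 0.3]
grip_width: 0.01
t 2.48 pos cm [50.66 14.37 24.56] turn [ 0.61 -0.16  3.68] f [-1.   0.   0.3] w 0.08
```

View pics/w2.png

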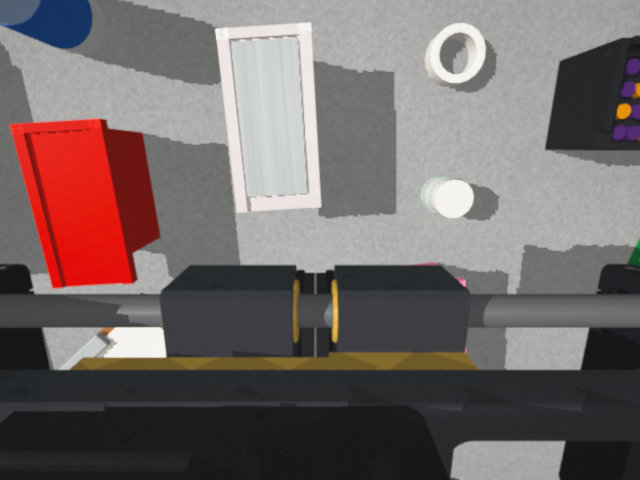

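Tray is at about (268,115) in the wrist view. I'll measure the corners.

Run:
```python
import cv2,numpy as np
im=cv2.imread("pics/w2.png")
a=cv2.resize(im[15:222,205:335],None,fx=2.8,fy=2.8,interpolation=cv2.INTER_CUBIC)
b=cv2.resize(im[170:220,225:330],None,fx=7,fy=7,interpolation=cv2.INTER_CUBIC)
cv2.imwrite("pics/c5.png",a);cv2.imwrite("pics/c6.png",b)
b=cv2.resize(im[15:65,210:320],None,fx=7,fy=7,interpolation=cv2.INTER_CUBIC)
cv2.imwrite("pics/c7.png",b)
```

```text
(no output)
```

View pics/c6.png

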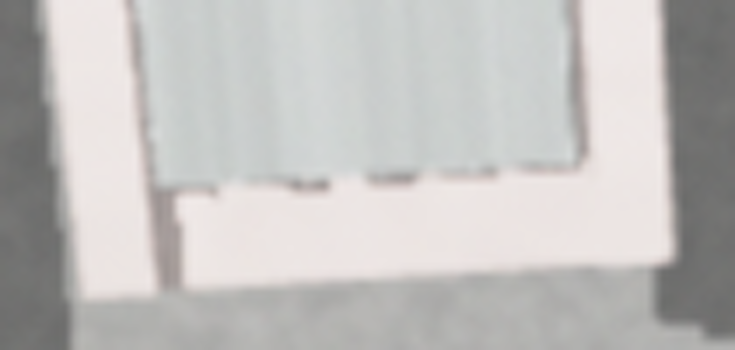

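View pics/c7.png

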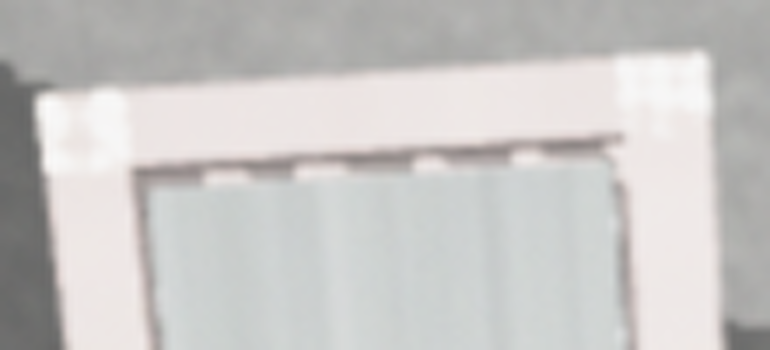

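Run:
```python
from h import *
im=get_image("wrist")
P=[(.079,.0395,.083),(.079,-.0395,.083),(-.075,.0395,.083),(-.075,-.0395,.083)]
c=np.r_[crop2px([(37,92),(709,52)],7,(210,15)),crop2px([(82,300),(674,262)],7,(225,170))]
q,r=fit(im,c,P,[.6,.175,.01]); print("tray",q,r); print((proj(im,loc(q,P))-c).round(2))
P=[(.065,.028,.083),(.065,-.028,.083),(-.065,.028,.083),(-.065,-.028,.083)]
c=np.r_[crop2px([(148,187),(613,163)],7,(210,15)),crop2px([(158,187),(582,165)],7,(225,170))]
q,r=fit(im,c,P,[.6,.175,.01]); print("plate",q,r); print((proj(im,loc(q,P))-c).round(2))
err(.012,loc(q,[(.03,0,.12)])[0])
```

```text
tray [0.59804254 0.16886691 0.00492631] 0.15114458338298642
[[ 0.2   0.11]
 [-0.23  0.03]
 [ 0.08 -0.26]
 [-0.06  0.05]]
plate [0.60147144 0.16891299 0.00490071] 0.43885489469012173
[[-0.26 -0.1 ]
 [ 0.45 -0.74]
 [-0.05  0.79]
 [-0.15  0.26]]
t 2.58 pos cm [50.8  13.56 24.51] turn [ 0.91 -0.19  3.96] f [ 0.5  0.3 -0. ] w 0.04
to go cm [ 12.35   3.34 -12.51]
```

The arm was still settling when I took that picture, so the image and camera pose didn't match. I'll retake it, saving the two together, and do the same for the rack later.

```bash
cat >> h.py <<'E'
import pickle
def snap(cam,name):
    im=get_image(cam); cv2.imwrite(f"pics/{name}.png",im["pixels"]); pickle.dump(im,open(f"pics/{name}.pkl","wb")); return im
def load(name): return pickle.load(open(f"pics/{name}.pkl","rb"))
def zoom(im,u0,v0,u1,v1,f,name,g=1):
    a=cv2.resize(im["pixels"][v0:v1,u0:u1],None,fx=f,fy=f,interpolation=cv2.INTER_CUBIC)
    cv2.imwrite(f"pics/{name}.png",np.clip(a.astype(float)*g,0,255).astype(np.uint8))
E
python3 -m handwheel '[{"xyz":[1.5,1.5,0],"angular":[0,0,3]},{"xyz":[1,1,0],"angular":[0,0,1]},{"xyz":[0,0,0],"angular":[0,0,0]},{"xyz":[0,0,0],"angular":[0,0,0]},{"xyz":[0,0,0],"angular":[0,0,0]}]'
python3 - <<'E'
from h import *
err(.012); im=snap("wrist","w3"); err(.012)
zoom(im,200,0,360,260,2.3,"w3z")
E
```

```text
time: 3.0
position: [0.536, 0.1432, 0.2435]
tool_rot: [1.193, 1.189, -1.232]
ft_force: [0.6, 1.1, 0.5]
grip_width: 0.006
t 3.0 pos cm [53.6  14.32 24.35] turn [ 1.52 -0.28  1.17] f [0.6 1.1 0.5] w 0.05
t 3.05 pos cm [53.6  14.27 24.35] turn [ 1.56 -0.28  1.21] f [ 1.1 -0.8 -0.3] w 0.03
```

View pics/w3.png

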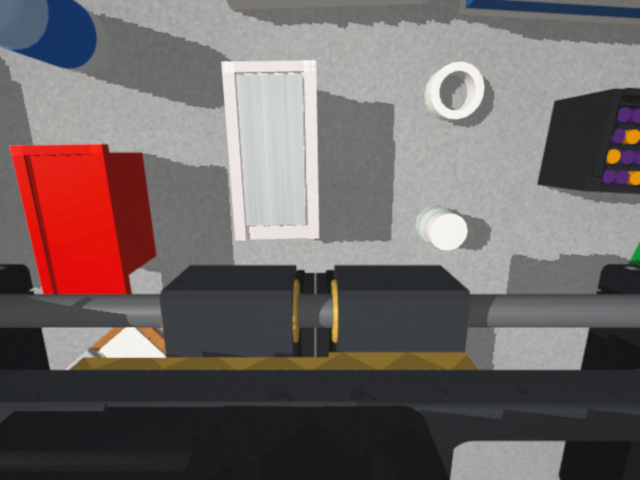

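Tray outer corners are at about (222,62), (315,61), (233,240) and (319,237). I'll zoom for accuracy.

Run:
```python
from h import *
im=load("w3")
a=cv2.resize(im["pixels"][52:92,215:325],None,fx=7,fy=7,interpolation=cv2.INTER_CUBIC)
b=cv2.resize(im["pixels"][208:248,215:325],None,fx=7,fy=7,interpolation=cv2.INTER_CUBIC)
cv2.imwrite("pics/c8.png",np.vstack([a,b]))
```

```text
(no output)
```

View pics/c8.png

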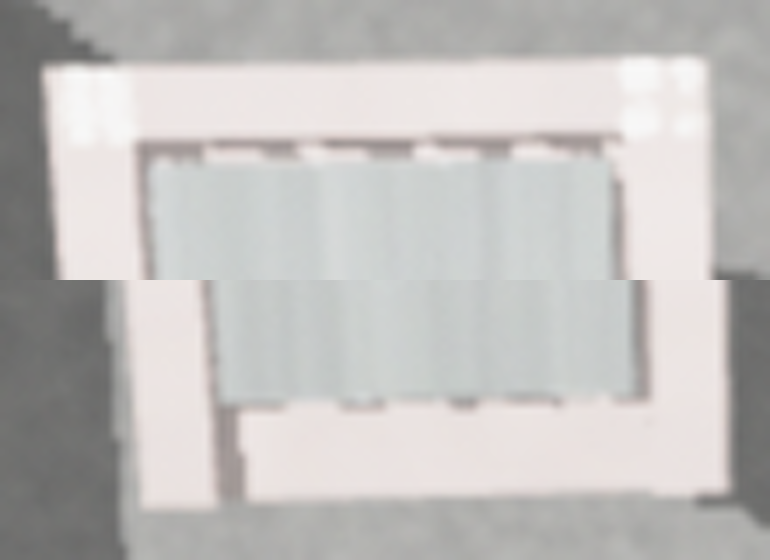

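Run:
```python
from h import *
im=load("w3")
P=[(.079,.0395,.083),(.079,-.0395,.083),(-.075,.0395,.083),(-.075,-.0395,.083)]
c=np.r_[crop2px([(42,66),(708,58)],7,(215,52)),crop2px([(142,508-280),(730,491-280)],7,(215,208))]
q,r=fit(im,c,P,[.6,.175,.01]); print("tray",q,r); print((proj(im,loc(q,P))-c).round(2))
P=[(.065,.028,.083),(.065,-.028,.083),(-.065,.028,.083),(-.065,-.028,.083)]
c=np.r_[crop2px([(150,165),(610,155)],7,(215,52)),crop2px([(220,405-280),(638,397-280)],7,(215,208))]
q,r=fit(im,c,P,[.6,.175,.01]); print("plate",q,r); print((proj(im,loc(q,P))-c).round(2))
err(.015,loc(q,[(.03,0,.12)])[0])
```

```text
tray [0.59736543 0.17478427 0.01089503] 0.2154590537824927
[[ 0.31  0.19]
 [-0.28 -0.08]
 [ 0.2  -0.22]
 [-0.25  0.04]]
plate [0.60072201 0.17499958 0.00915624] 0.2545845212793405
[[-0.4  -0.38]
 [ 0.32  0.12]
 [-0.01  0.3 ]
 [ 0.11  0.04]]
t 3.05 pos cm [53.6  14.27 24.35] turn [ 1.56 -0.28  1.39] f [ 1.1 -0.8 -0.3] w 0.03
to go cm [  9.48   3.26 -12.35]
```

```bash
python3 -m handwheel '[{"xyz":[2.5,1,-2],"angular":[0.5,-0.1,0.5]},{"xyz":[3,1,-3],"angular":[0.5,-0.1,0.5]},{"xyz":[3,1,-3],"angular":[0.5,-0.1,0.4]},{"xyz":[1.2,0.5,-3],"angular":[0,0,0]},{"xyz":[0,0,0],"angular":[0,0,0]}]'
python3 - <<'E'
from h import *
err(.012,[.632,.1755,.095])
E
```

```text
time: 3.47
position: [0.6375, 0.168, 0.1339]
tool_rot: [1.206, 1.195, -1.205]
ft_force: [-1.3, -1.0, -1.3]
grip_width: 0.001
t 3.47 pos cm [63.75 16.8  13.39] turn [0.53 0.59 0.61] f [-1.3 -1.  -1.3] w 0.01
to go cm [-0.55  0.75 -3.89]
```

```bash
python3 -m handwheel '[{"xyz":[-0.2,0.4,-1.5],"angular":[0.3,0.3,0.3]},{"xyz":[0,0.3,-1.5],"angular":[0.2,0.3,0.3]},{"xyz":[0,0,-0.5],"angular":[0,0,0]},{"xyz":[0,0,0],"angular":[0,0,0]},{"xyz":[0,0,0],"angular":[0,0,0]}]'
python3 - <<'E'
from h import *
err(.012,[.632,.1755,.083])
E
```

```text
time: 3.88
position: [0.6342, 0.1715, 0.098]
tool_rot: [1.2, 1.212, -1.205]
ft_force: [-0.2, 0.4, 0.3]
grip_width: 0.002
t 3.88 pos cm [63.42 17.15  9.8 ] turn [ 0.15 -0.05  0.18] f [-0.2  0.4  0.3] w 0.02
to go cm [-0.22  0.4  -1.5 ]
```

```bash
python3 -m handwheel '[{"xyz":[-0.1,0.4,-0.5],"angular":[0,0,0]},{"xyz":[0,0.2,-0.4],"angular":[0,0,0]},{"xyz":[0,0.1,-0.2],"angular":[0,0,0]},{"xyz":[0,0,-0.1],"angular":[0,0,0]},{"xyz":[0,0,-0.1],"angular":[0,0,0]}]'
python3 - <<'E'
from h import *
err(.012,[.632,.1755,.083])
E
```

```text
time: 4.3
position: [0.6347, 0.1799, 0.089]
tool_rot: [1.204, 1.207, -1.199]
ft_force: [-0.0, 0.3, 0.4]
grip_width: 0.003
t 4.3 pos cm [63.47 17.99  8.9 ] turn [0.13 0.39 0.17] f [-0.   0.3  0.4] w 0.03
to go cm [-0.27 -0.44 -0.6 ]
```

```bash
python3 -m handwheel '[{"xyz":[0,-0.2,-0.2],"angular":[0,0,0]},{"xyz":[0,-0.1,-0.2],"angular":[0,0,0]},{"xyz":[0,0,-0.1],"angular":[0,0,0]},{"xyz":[0,0,-0.1],"angular":[0,0,0]}]'
python3 - <<'E'
from h import *
err(.012,[.632,.1755,.083])
E
```

```text
time: 4.63
position: [0.6351, 0.177, 0.0835]
tool_rot: [1.205, 1.206, -1.198]
ft_force: [-2.9, -1.5, 9.1]
grip_width: 0.009
t 4.63 pos cm [63.51 17.7   8.35] turn [0.12 0.45 0.16] f [-2.9 -1.5  9.1] w 0.08
to go cm [-0.31 -0.15 -0.05]
```

```bash
python3 -m handwheel '[{"xyz":[-0.3,0,-0.1],"angular":[0,0,0]},{"xyz":[-0.4,0,-0.1],"angular":[0,0,0]}]'
python3 -m handwheel '[{"xyz":[-0.4,0,-0.1],"angular":[0,0,0]}]'
python3 - <<'E'
from h import *
err(.012)
snap("top","t1"); im=snap("wrist","w4")
E
```

```text
time: 4.8
position: [0.6314, 0.1771, 0.0836]
tool_rot: [1.21, 1.202, -1.193]
ft_force: [3.0, -0.2, 3.8]
grip_width: 0.003
time: 4.88
position: [0.6287, 0.1772, 0.0836]
tool_rot: [1.212, 1.2, -1.19]
ft_force: [2.9, -0.4, 4.9]
grip_width: 0.005
t 4.88 pos cm [62.87 17.72  8.36] turn [-0.01  1.03  0.26] f [ 2.9 -0.4  4.9] w 0.04
```

View pics/w4.png

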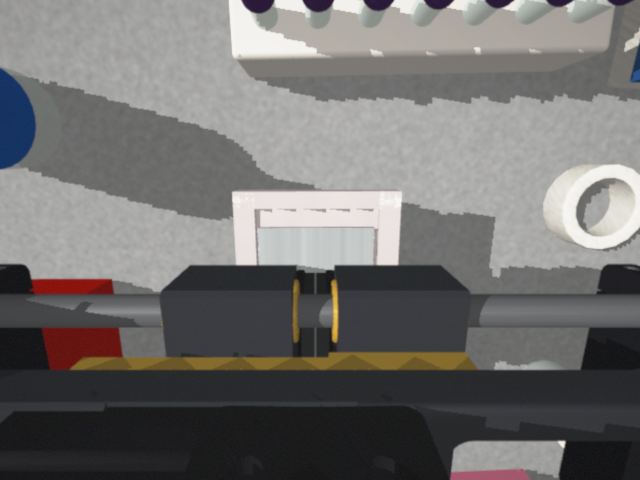

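The gap behind the plate has opened (rear edge now at row ~228), so the plate slides with the finger. Continuing.

```bash
python3 -m handwheel '[{"xyz":[-0.6,0,-0.15],"angular":[0,0.2,0]},{"xyz":[-0.7,0,-0.15],"angular":[0,0.2,0]},{"xyz":[-0.7,0,-0.15],"angular":[0,0.2,0]}]'
python3 -m handwheel '[{"xyz":[-0.7,0,-0.15],"angular":[0,0.2,0]},{"xyz":[-0.7,0,-0.15],"angular":[0,0.2,0]},{"xyz":[-0.7,0,-0.15],"angular":[0,0.2,0]}]'
```

```text
time: 5.23
position: [0.6142, 0.1775, 0.0836]
tool_rot: [1.216, 1.199, -1.189]
ft_force: [3.5, -0.5, 6.6]
grip_width: 0.0
time: 5.48
position: [0.5986, 0.1779, 0.0836]
tool_rot: [1.22, 1.197, -1.186]
ft_force: [4.0, -0.6, 6.7]
grip_width: 0.004
```

```bash
python3 -m handwheel '[{"xyz":[-0.7,0,-0.15],"angular":[0,0.3,0]},{"xyz":[-0.7,0,-0.15],"angular":[0,0.3,0]},{"xyz":[-0.6,0,-0.15],"angular":[0,0.3,0]},{"xyz":[-0.2,0,-0.1],"angular":[0,0,0]}]'
python3 -m handwheel '[{"xyz":[0,0,0],"angular":[0,0,0]},{"xyz":[0,0,0.2],"angular":[0,0,0]}]'
python3 - <<'E'
from h import *
err(.012)
im=snap("scene","s1"); zoom(im,320,195,430,280,6,"s1z")
im=snap("wrist","w5")
E
```

```text
time: 5.82
position: [0.5831, 0.1778, 0.0837]
tool_rot: [1.223, 1.197, -1.186]
ft_force: [3.0, -0.3, 3.5]
grip_width: 0.002
time: 5.98
position: [0.5813, 0.1774, 0.0848]
tool_rot: [1.221, 1.198, -1.188]
ft_force: [-1.3, -0.7, -0.2]
grip_width: 0.006
t 5.98 pos cm [58.13 17.74  8.48] turn [-0.3   1.24  0.51] f [-1.3 -0.7 -0.2] w 0.05
```

View pics/s1z.png

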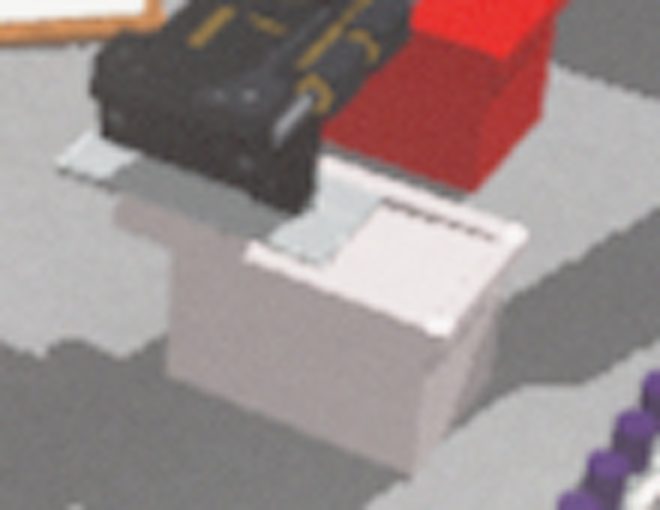

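View pics/w5.png

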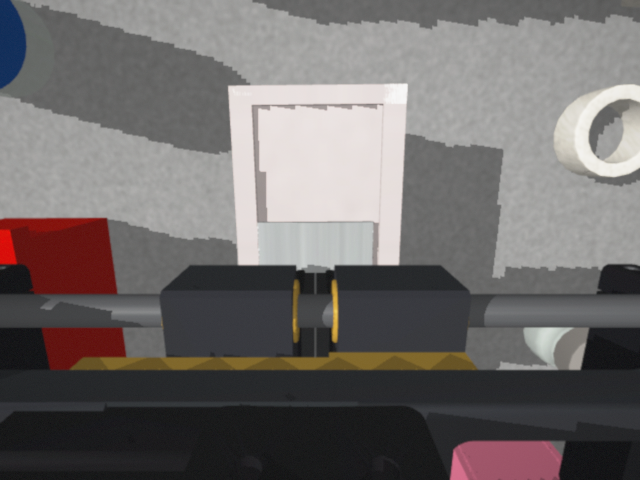

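Run:
```python
from h import *
im=load("w5")
for p in [(258.5,222),(373.5,222)]: print("plate rear",unproj(im,p,.083))
for p in [(229.5,85.5),(407,84)]: print("tray rear",unproj(im,p,.083))
```

```text
plate rear [0.61487385 0.20370233 0.083     ]
plate rear [0.61506245 0.14854284 0.083     ]
tray rear [0.67586013 0.21447517 0.083     ]
tray rear [0.67661367 0.13627517 0.083     ]
```

Overhang is about 37 mm: the plate's rear edge sits 61 mm in front of the tray's rear. Next I'll lift, back off and open.

```bash
python3 -m handwheel '[{"xyz":[0,0,1.5],"angular":[0,0.3,0]},{"xyz":[-1,0,2],"angular":[0,0.3,0]},{"xyz":[-2,0,1],"angular":[0,0.3,0.2]},{"xyz":[-2.5,0,0],"angular":[0,0,0.2]},{"xyz":[-2.5,0,0],"angular":[0,0,0]}]' 8.7
python3 -m handwheel '[{"xyz":[0,0,0],"angular":[0,0,0]},{"xyz":[0,0,0],"angular":[0,0,0]},{"xyz":[0,0,0],"angular":[0,0,0]}]'
python3 - <<'E'
from h import *
err(.01,[.501,.1758,.067])
im=snap("wrist","w6")
im=snap("top","t2"); zoom(im,225,160,305,260,6,"t2z")
E
```

```text
time: 6.5
position: [0.4978, 0.1763, 0.126]
tool_rot: [1.206, 1.224, -1.206]
ft_force: [-0.3, -0.0, 0.2]
grip_width: 0.299
time: 6.75
position: [0.4912, 0.1762, 0.1244]
tool_rot: [1.197, 1.227, -1.21]
ft_force: [-0.0, -0.6, 0.1]
grip_width: 0.528
t 6.75 pos cm [49.12 17.62 12.44] turn [-0.18 -0.8  -0.06] f [-0.  -0.6  0.1] w 4.59
to go cm [ 0.98 -0.04 -5.74]
```

View pics/w6.png

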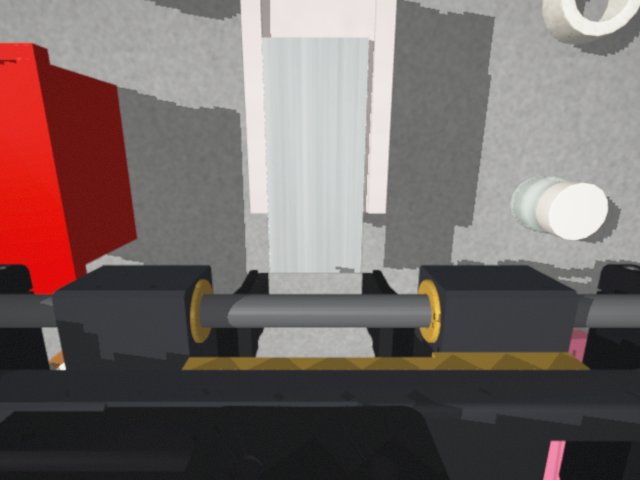

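View pics/t2z.png

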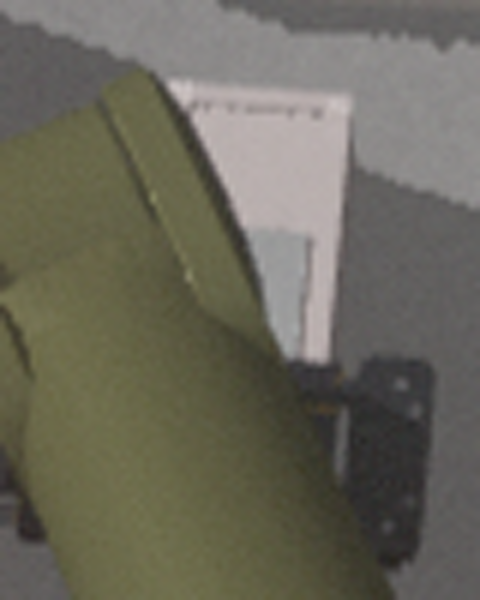

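Front edge of the plate is at row ~271, columns 270–362. The tray's front lip ends are at rows 213–214.

Run:
```python
from h import *
im=load("w6")
for p in [(263,38),(368,37),(270.5,271.5),(361.5,271.5)]: print("plate",unproj(im,p,.083).round(4))
for p in [(252,213.5),(386,213)]: print("tray front",unproj(im,p,.083).round(4))
```

```text
plate [0.6139 0.2036 0.083 ]
plate [0.6149 0.1491 0.083 ]
plate [0.4856 0.2026 0.083 ]
plate [0.4862 0.1467 0.083 ]
tray front [0.5215 0.2126 0.083 ]
tray front [0.5227 0.134  0.083 ]
```

```bash
python3 -m handwheel '[{"xyz":[0,0,0],"angular":[0,-0.3,0]},{"xyz":[0,0,0],"angular":[0,-0.3,0]},{"xyz":[0,0,0],"angular":[0,0,0]},{"xyz":[0,0,0],"angular":[0,0,0]}]'
python3 - <<'E'
from h import *
err(.005,[.501,.1758,.067])
E
```

```text
time: 7.18
position: [0.4936, 0.1763, 0.1237]
tool_rot: [1.205, 1.221, -1.202]
ft_force: [-0.0, 0.8, -0.2]
grip_width: 0.922
t 7.18 pos cm [49.36 17.63 12.37] turn [-0.35 -0.2  -0.24] f [-0.   0.8 -0.2] w 8.02
to go cm [ 0.74 -0.05 -5.67]
```

```bash
python3 -m handwheel '[{"xyz":[0.3,0,-1],"angular":[-0.1,-0.1,0]},{"xyz":[0.3,0,-1.5],"angular":[-0.2,0,0]},{"xyz":[0.2,0,-1.5],"angular":[0,0,0]},{"xyz":[0,0,-0.7],"angular":[0,0,0]},{"xyz":[0,0,0],"angular":[0,0,0]}]'
python3 - <<'E'
from h import *
err(.01,[.501,.1758,.067])
E
```

```text
time: 7.6
position: [0.5036, 0.1762, 0.0734]
tool_rot: [1.204, 1.213, -1.202]
ft_force: [-0.8, 0.5, 0.6]
grip_width: 0.998
t 7.6 pos cm [50.36 17.62  7.34] turn [-0.06  0.03  0.12] f [-0.8  0.5  0.6] w 8.68
to go cm [-0.26 -0.04 -0.64]
```

```bash
python3 -m handwheel '[{"xyz":[-0.1,0,-0.5],"angular":[0,0,0]},{"xyz":[-0.1,0,-0.2],"angular":[0,0,0]},{"xyz":[0,0,0],"angular":[0,0,0]},{"xyz":[0,0,0],"angular":[0,0,0]}]'
python3 -m handwheel '[{"xyz":[0,0,0],"angular":[0,0,0]},{"xyz":[0,0,0],"angular":[0,0,0]},{"xyz":[0,0,0],"angular":[0,0,0]},{"xyz":[0,0,0],"angular":[0,0,0]},{"xyz":[0,0,0],"angular":[0,0,0]}]' 4.5 30
python3 -m handwheel '[{"xyz":[0,0,0],"angular":[0,0,0]},{"xyz":[0,0,0],"angular":[0,0,0]}]'
python3 - <<'E'
from h import *
err(.01,[.501,.1758,.067])
E
```

```text
time: 7.93
position: [0.5013, 0.1765, 0.0658]
tool_rot: [1.204, 1.214, -1.203]
ft_force: [-0.9, 1.1, -0.6]
grip_width: 1.003
time: 8.35
position: [0.5026, 0.1768, 0.0677]
tool_rot: [1.206, 1.211, -1.2]
ft_force: [-0.1, 0.1, -0.5]
grip_width: 0.709
time: 8.52
position: [0.5026, 0.1764, 0.0679]
tool_rot: [1.206, 1.211, -1.2]
ft_force: [0.6, 0.4, -0.4]
grip_width: 0.633
t 8.52 pos cm [50.26 17.64  6.79] turn [-0.05  0.21  0.12] f [ 0.6  0.4 -0.4] w 5.51
to go cm [-0.16 -0.06 -0.09]
```

```bash
python3 -m handwheel '[{"xyz":[0,0,0],"angular":[0,0,0]},{"xyz":[0,0,0.3],"angular":[0,0,0]},{"xyz":[0,0,0.5],"angular":[0,0,0]},{"xyz":[0,0,0.8],"angular":[0,0,0]},{"xyz":[0,0,0.8],"angular":[0,0,0]}]'
python3 -m handwheel '[{"xyz":[0,0,1],"angular":[0,0,0]},{"xyz":[0,0,1.2],"angular":[0,0,0]},{"xyz":[0,0,1.2],"angular":[0,0,0]},{"xyz":[0,0,1],"angular":[0,0,0]},{"xyz":[0,0,0.5],"angular":[0,0,0]}]'
python3 - <<'E'
from h import *
err(.01)
im=snap("wrist","w7"); im=snap("scene","s2"); zoom(im,290,150,430,270,5,"s2z")
E
```

```text
time: 8.93
position: [0.5009, 0.1762, 0.0918]
tool_rot: [1.203, 1.214, -1.203]
ft_force: [0.7, -0.4, -1.3]
grip_width: 0.627
time: 9.35
position: [0.502, 0.1769, 0.1486]
tool_rot: [1.205, 1.212, -1.199]
ft_force: [0.4, 0.3, -0.8]
grip_width: 0.632
t 9.35 pos cm [50.2  17.69 14.86] turn [-0.07  0.2   0.07] f [ 0.4  0.3 -0.8] w 5.5
```

View pics/w7.png

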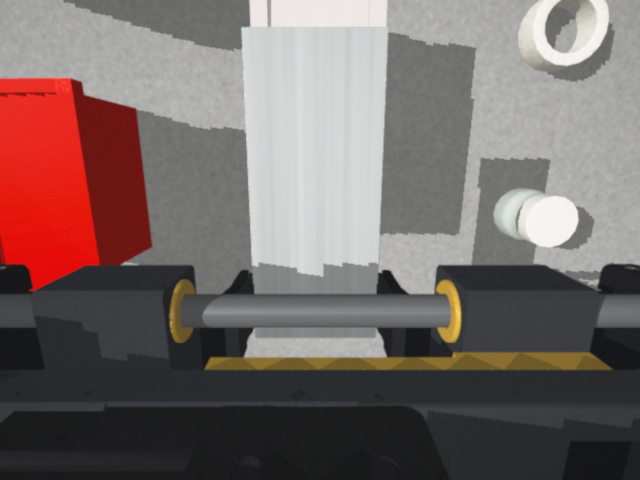

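View pics/s2z.png

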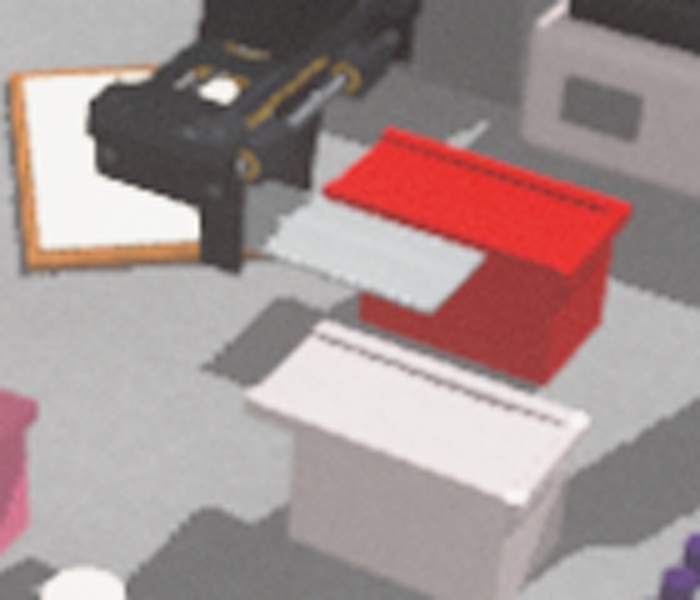

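The plate is gripped and close to level. Its corners are at about (243,27), (387,27), (255,337) and (377,337). I'll fit its pose relative to the tool.

```bash
cat >> h.py <<'E'
def platefit(im,uv):
    P=np.array([(.065,.028,.003),(.065,-.028,.003),(-.065,.028,.003),(-.065,-.028,.003)])
    s=get_state()
    def f(q):
        Rm=R.from_euler("ZYX",q[3:]).as_matrix(); return (proj(im,P@Rm.T+q[:3])-uv).ravel()
    p=s["position"]; r=least_squares(f,[p[0]+.05,p[1],p[2]+.015,0,0,0])
    print("centre",r.x[:3].round(4),"yaw,pitch,roll deg",np.degrees(r.x[3:]).round(2),"rel tcp",(r.x[:3]-p).round(4),"rms",np.sqrt((r.fun**2).mean()).round(2))
E
python3 - <<'E'
from h import *
im=load("w7"); platefit(im,np.array([(242.5,27),(387,27),(255,337.5),(377,337.5)]))
E
```

```text
centre [0.55   0.1761 0.1593] yaw,pitch,roll deg [0.68 2.72 0.14] rel tcp [ 0.0478 -0.0008  0.0111] rms 0.22
```

```bash
python3 -m handwheel '[{"xyz":[-0.5,-1,1],"angular":[0,0,0]},{"xyz":[-1,-2,1.2],"angular":[0,-0.5,0]},{"xyz":[-1,-3,1.2],"angular":[0,-0.5,-0.5]},{"xyz":[-1,-3.3,1],"angular":[0,-0.5,-0.5]},{"xyz":[0,-3.5,1],"angular":[0,-0.5,-0.5]}]'
python3 -m handwheel '[{"xyz":[0,-3.5,0],"angular":[0,-0.3,-0.5]},{"xyz":[0,-3.5,0],"angular":[0,-0.3,-0.5]},{"xyz":[0,-3.5,0],"angular":[0,0,-0.5]},{"xyz":[0,-3.5,0],"angular":[0,0,-0.5]},{"xyz":[0,-3,0],"angular":[0,0,-0.5]}]'
python3 - <<'E'
from h import *
err(-.061,[.47,-.163,.2])
E
```

```text
time: 9.87
position: [0.4617, 0.0545, 0.1999]
tool_rot: [1.231, 1.191, -1.183]
ft_force: [1.5, -0.0, -0.8]
grip_width: 0.631
time: 10.28
position: [0.4588, -0.1244, 0.2015]
tool_rot: [1.267, 1.154, -1.208]
ft_force: [0.4, -0.1, -0.1]
grip_width: 0.631
t 10.28 pos cm [ 45.88 -12.44  20.15] turn [-0.04  2.68 -0.8 ] f [ 0.4 -0.1 -0.1] w 5.49
to go cm [ 1.12 -3.86 -0.15]
```

```bash
python3 -m handwheel '[{"xyz":[0,-2,0],"angular":[0,0,-0.4]},{"xyz":[0,-0.8,0],"angular":[0,0,-0.2]},{"xyz":[0,0,0],"angular":[0,0,0]},{"xyz":[0,0,0],"angular":[0,0,0]},{"xyz":[0,0,0],"angular":[0,0,0]}]'
python3 - <<'E'
from h import *
err(-.061,[.47,-.163,.2])
im=snap("wrist","w8");
E
```

```text
time: 10.7
position: [0.4555, -0.1593, 0.1985]
tool_rot: [1.282, 1.148, -1.227]
ft_force: [0.6, -0.3, -1.0]
grip_width: 0.63
t 10.7 pos cm [ 45.55 -15.93  19.85] turn [-0.12  2.38  0.47] f [ 0.6 -0.3 -1. ] w 5.48
to go cm [ 1.45 -0.37  0.15]
```

View pics/w8.png

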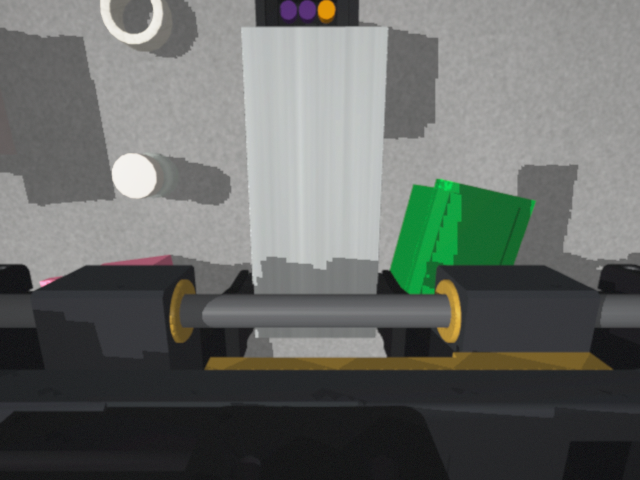

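The plate hides the rack from here. I'll sidestep to (0.55, -0.06) to see the rack beside the plate.

```bash
python3 -m handwheel '[{"xyz":[2,2,1],"angular":[0,0,0]},{"xyz":[2.5,2.5,1],"angular":[0,0,0]},{"xyz":[2.5,2.5,1],"angular":[0,0,0]},{"xyz":[1.5,2,0],"angular":[0,0,0]},{"xyz":[0,0,0],"angular":[0,0,0]}]'
python3 -m handwheel '[{"xyz":[0,0,0],"angular":[0,0,0]},{"xyz":[0,0,0],"angular":[0,0,0]},{"xyz":[0,0,0],"angular":[0,0,0]}]'
python3 - <<'E'
from h import *
err(-.061)
im=snap("wrist","w9"); err(-.061)
E
```

```text
time: 11.17
position: [0.5417, -0.0574, 0.23]
tool_rot: [1.278, 1.152, -1.222]
ft_force: [-0.2, 1.9, -0.4]
grip_width: 0.63
time: 11.42
position: [0.5415, -0.0522, 0.2301]
tool_rot: [1.272, 1.158, -1.215]
ft_force: [-0.0, 0.3, -1.0]
grip_width: 0.629
t 11.42 pos cm [54.15 -5.22 23.01] turn [-0.28  2.33 -0.46] f [-0.   0.3 -1. ] w 5.47
t 11.47 pos cm [54.14 -5.24 23.  ] turn [-0.28  2.32 -0.43] f [0.5 0.4 0. ] w 5.51
```

View pics/w9.png

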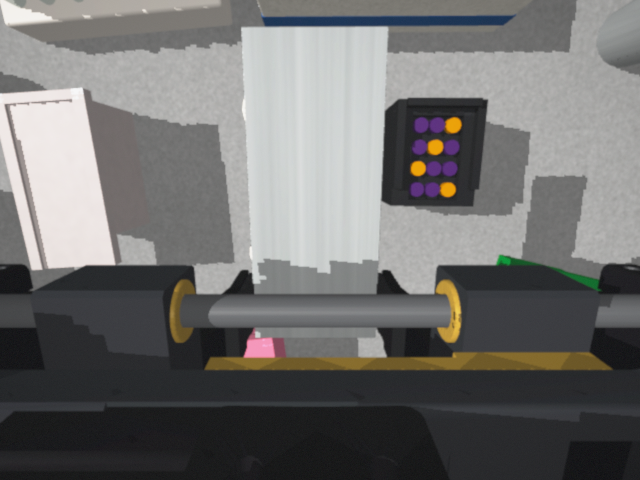

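The rack is now clear at columns 383–488 and rows 97–206.

Run:
```python
from h import *
im=load("w9"); zoom(im,375,90,495,215,4.7,"w9z",2.2)
```

```text
(no output)
```

View pics/w9z.png

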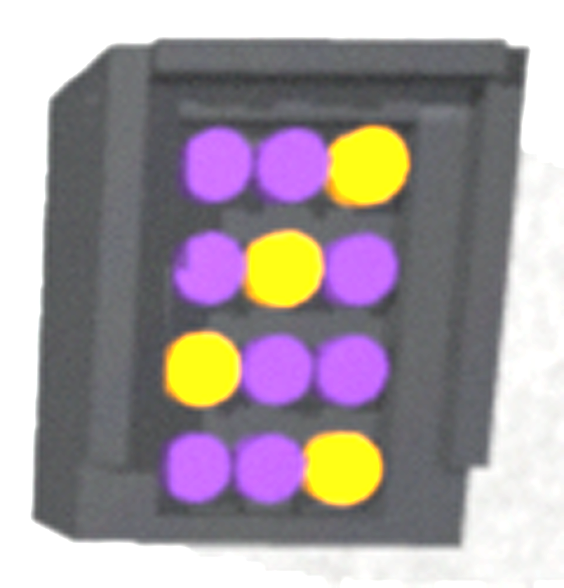

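Run:
```python
from h import *
im=load("w9")
P=[(-.046,.038,.07),(-.046,-.038,.07),(-.03,-.038,.078),(-.03,-.031,.078),(.046,-.038,.078),(.046,.038,.078),(-.03,.038,.078),(-.03,.031,.078)]
c=crop2px([(78,540),(461,545),(488,467),(456,467),(526,48),(112,46),(92,466),(127,468)],4.7,(375,90))
q,r=fit(im,c,P,[.606,-.163,-.05]); print(q,r); print((proj(im,loc(q,P))-c).round(2))
print("stop inner edge x", loc([0,0,0],[[0,0,0]])[0], [ (unproj(im,p,.084)[:2]-q[:2])@[np.cos(q[2]),np.sin(q[2])] for p in crop2px([(160,72),(500,75)],4.7,(375,90))])
caps=crop2px([(218,164),(293,164),(369,165),(209,268),(285,268),(361,269),(203,369),(278,369),(352,369),(197,467),(270,467),(343,467)],4.7,(375,90))
w=np.array([unproj(im,p,.068) for p in caps]); print(w.mean(0))
print("seat",loc(q,[[-.025,0,.07]]))
platefit(im,np.array([(243,27),(387.5,27),(255.5,337.5),(377.5,337.5)]))
```

```text
[ 0.60627351 -0.16450852 -0.05553735] 0.5913122933719942
[[-0.17  1.3 ]
 [ 0.49  0.45]
 [ 0.34  0.13]
 [-0.7   0.11]
 [ 1.01 -0.95]
 [-0.43 -0.61]
 [-0.47  0.14]
 [-0.09 -0.27]]
stop inner edge x [0. 0. 0.] [np.float64(0.04007079783716013), np.float64(0.039621544643142895)]
[ 0.60408476 -0.16411164  0.068     ]
seat [[ 0.58131206 -0.1631208   0.07      ]]
centre [ 0.589  -0.0562  0.2425] yaw,pitch,roll deg [-2.84  0.62  0.47] rel tcp [ 0.0477 -0.0039  0.0124] rms 0.23
```

```bash
python3 -m handwheel '[{"xyz":[-0.5,-2,-0.5],"angular":[0,0.3,0]},{"xyz":[-0.6,-3,-1],"angular":[0,0.3,-0.2]},{"xyz":[-0.6,-3,-2],"angular":[0,0,-0.2]},{"xyz":[0,-2,-2],"angular":[0,0,0]},{"xyz":[0,0,-2],"angular":[0,0,0]}]'
python3 -m handwheel '[{"xyz":[0,0,-1],"angular":[0,0,0]},{"xyz":[0,0,0],"angular":[0,0,0]},{"xyz":[0,0,0],"angular":[0,0,0]}]'
python3 - <<'E'
from h import *
err(-.0555,[.524,-.1592,.09])
E
```

```text
time: 11.88
position: [0.5232, -0.1594, 0.1582]
tool_rot: [1.272, 1.149, -1.226]
ft_force: [1.2, -0.1, -0.8]
grip_width: 0.631
time: 12.13
position: [0.5176, -0.1631, 0.1431]
tool_rot: [1.275, 1.153, -1.238]
ft_force: [0.7, 0.4, 0.4]
grip_width: 0.629
t 12.13 pos cm [ 51.76 -16.31  14.31] turn [0.04 1.72 0.87] f [0.7 0.4 0.4] w 5.47
to go cm [ 0.64  0.39 -5.31]
```

```bash
python3 -m handwheel '[{"xyz":[0.3,0.2,-1.5],"angular":[0,-0.5,0.4]},{"xyz":[0.3,0.2,-1.5],"angular":[0,-0.4,0.3]},{"xyz":[0,0,-1],"angular":[0,0,0]},{"xyz":[0,0,0],"angular":[0,0,0]},{"xyz":[0,0,0],"angular":[0,0,0]}]'
python3 - <<'E'
from h import *
err(-.0555,[.524,-.1592,.075])
im=snap("wrist","w10"); im=snap("scene","s3"); zoom(im,230,240,350,370,4.6,"s3z",1.8)
E
```

```text
time: 12.55
position: [0.5273, -0.1576, 0.1079]
tool_rot: [1.273, 1.141, -1.21]
ft_force: [-0.3, 0.8, -0.1]
grip_width: 0.628
t 12.55 pos cm [ 52.73 -15.76  10.79] turn [ 0.21  3.1  -0.03] f [-0.3  0.8 -0.1] w 5.46
to go cm [-0.33 -0.16 -3.29]
```

View pics/w10.png

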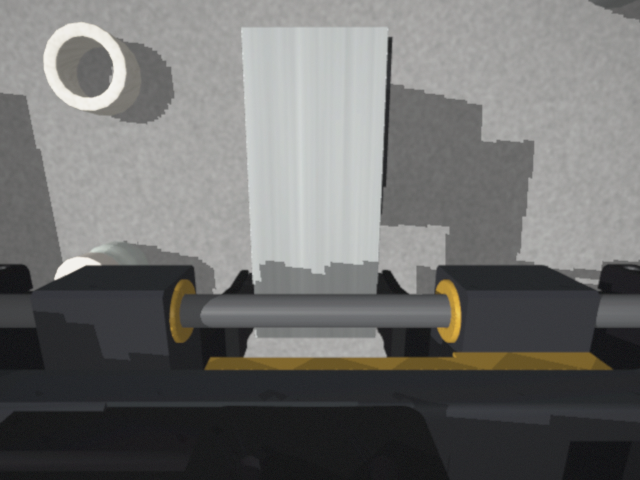

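View pics/s3z.png

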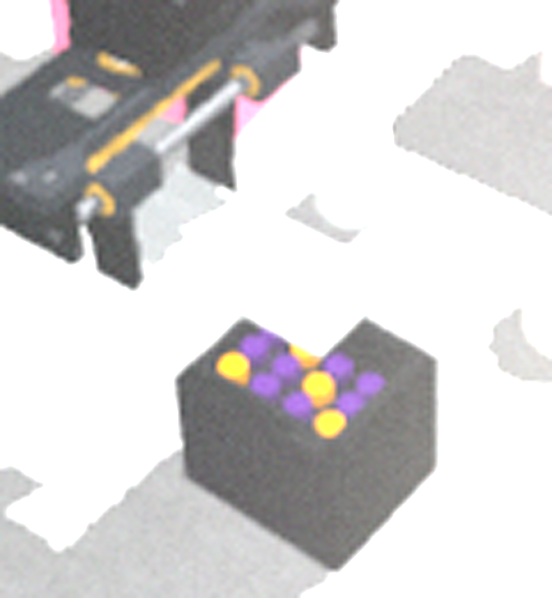

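```bash
python3 -m handwheel '[{"xyz":[-0.2,-0.1,-1],"angular":[0,0.1,0]},{"xyz":[0,0,-1],"angular":[0,0,0]},{"xyz":[0,0,-0.7],"angular":[0,0,0]},{"xyz":[0,0,0],"angular":[0,0,0]},{"xyz":[0,0,0],"angular":[0,0,0]}]'
python3 - <<'E'
from h import *
err(-.0555,[.524,-.1592,.066])
E
```

```text
time: 13.07
position: [0.5262, -0.1596, 0.0804]
tool_rot: [1.273, 1.138, -1.211]
ft_force: [0.8, -0.3, -0.1]
grip_width: 0.632
t 13.07 pos cm [ 52.62 -15.96   8.04] turn [0.32 3.17 0.01] f [ 0.8 -0.3 -0.1] w 5.5
to go cm [-0.22  0.04 -1.44]
```

```bash
python3 -m handwheel '[{"xyz":[0,0,-0.6],"angular":[0.1,0,0]},{"xyz":[0,0,-0.5],"angular":[0.1,0,0]},{"xyz":[0,0,-0.2],"angular":[0,0,0]},{"xyz":[0,0,0],"angular":[0,0,0]},{"xyz":[0,0,0],"angular":[0,0,0]}]'
python3 - <<'E'
from h import *
err(-.0555,[.524,-.1592,.0576])
im=snap("wrist","w11"); zoom(im,225,10,405,130,4.2,"w11z",2)
im=snap("scene","s4"); zoom(im,230,270,350,370,5.5,"s4z",1.8)
E
```

```text
time: 13.48
position: [0.526, -0.1597, 0.0656]
tool_rot: [1.276, 1.142, -1.209]
ft_force: [-0.2, 0.1, -0.6]
grip_width: 0.629
t 13.48 pos cm [ 52.6  -15.97   6.56] turn [0.07 3.13 0.04] f [-0.2  0.1 -0.6] w 5.47
to go cm [-0.2   0.05 -0.8 ]
```

View pics/w11z.png

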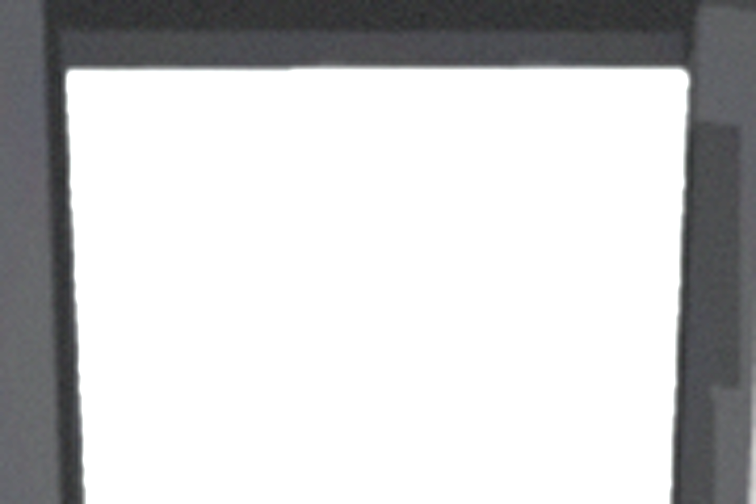

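View pics/s4z.png

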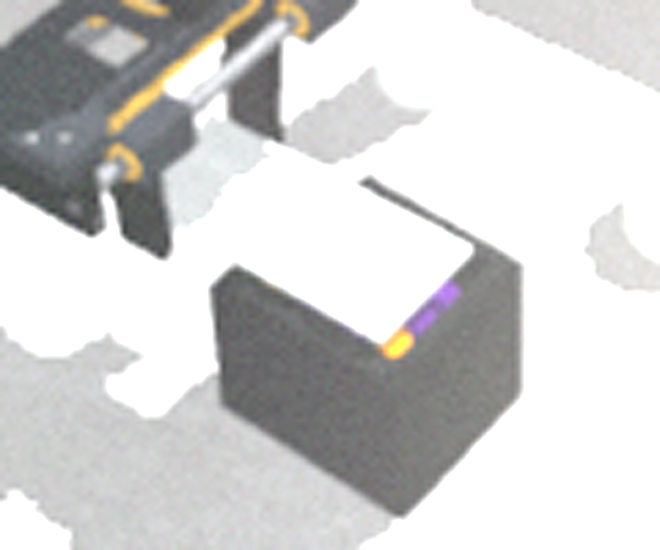

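The plate is centred between the guides, slightly nearer the right one. I'll lower it gently to contact.

```bash
python3 -m handwheel '[{"xyz":[0,0.05,-0.3],"angular":[0,0,0]},{"xyz":[0,0.05,-0.3],"angular":[0,0,0]},{"xyz":[0,0,-0.1],"angular":[0,0,0]}]'
python3 -m handwheel '[{"xyz":[0,0,-0.1],"angular":[0,0,0]},{"xyz":[0,0,-0.1],"angular":[0,0,0]}]'
python3 - <<'E'
from h import *
err(-.0555,[.5336,-.1592,.0576])
E
```

```text
time: 13.83
position: [0.5269, -0.1589, 0.0592]
tool_rot: [1.276, 1.14, -1.208]
ft_force: [-0.8, 0.2, 0.2]
grip_width: 0.629
time: 14.0
position: [0.5269, -0.1588, 0.0569]
tool_rot: [1.276, 1.14, -1.208]
ft_force: [0.5, -0.4, -0.2]
grip_width: 0.63
t 14.0 pos cm [ 52.69 -15.88   5.69] turn [0.13 3.25 0.03] f [ 0.5 -0.4 -0.2] w 5.48
to go cm [ 0.67 -0.04  0.07]
```

```bash
python3 -m handwheel '[{"xyz":[0,0,-0.1],"angular":[0,0,0]}]'
python3 -m handwheel '[{"xyz":[0,0,-0.1],"angular":[0,0,0]}]'
```

```text
time: 14.08
position: [0.5269, -0.1587, 0.0558]
tool_rot: [1.276, 1.14, -1.208]
ft_force: [-0.3, -0.9, 1.3]
grip_width: 0.631
time: 14.17
position: [0.527, -0.1587, 0.0549]
tool_rot: [1.276, 1.14, -1.208]
ft_force: [-1.8, -0.0, 3.1]
grip_width: 0.634
```

Contact at about 3 N. Next, slide home towards the stop.

```bash
python3 -m handwheel '[{"xyz":[0.3,-0.01,0.03],"angular":[0,0,0]},{"xyz":[0.3,-0.02,0],"angular":[0,0,0]}]'
python3 -m handwheel '[{"xyz":[0.2,-0.01,0],"angular":[0,0,0]}]'
python3 -m handwheel '[{"xyz":[0.2,-0.01,0],"angular":[0,0,0]}]'
```

```text
time: 14.33
position: [0.5323, -0.1593, 0.0555]
tool_rot: [1.275, 1.14, -1.21]
ft_force: [-2.9, 0.6, 3.4]
grip_width: 0.634
time: 14.42
position: [0.5346, -0.1595, 0.0557]
tool_rot: [1.275, 1.14, -1.21]
ft_force: [-2.6, 0.0, 2.4]
grip_width: 0.626
time: 14.5
position: [0.5355, -0.1596, 0.0556]
tool_rot: [1.274, 1.143, -1.213]
ft_force: [-8.8, 0.5, 8.8]
grip_width: 0.63
```

Fx jumped to -8.8 N at about the expected position, so the plate is on the stop. Checking before release.

```bash
python3 -m handwheel '[{"xyz":[0,0,0],"angular":[0,0,0]}]'
python3 - <<'E'
from h import *
err(-.0555)
im=snap("wrist","w12"); zoom(im,225,5,405,130,4.2,"w12z",1.6)
im=snap("scene","s5"); zoom(im,230,270,350,370,5.5,"s5z",1.2)
E
```

```text
time: 14.58
position: [0.5354, -0.1596, 0.0558]
tool_rot: [1.273, 1.144, -1.214]
ft_force: [-1.9, -0.1, 2.4]
grip_width: 0.632
t 14.58 pos cm [ 53.54 -15.96   5.58] turn [0.15 2.89 0.06] f [-1.9 -0.1  2.4] w 5.5
```

View pics/w12z.png

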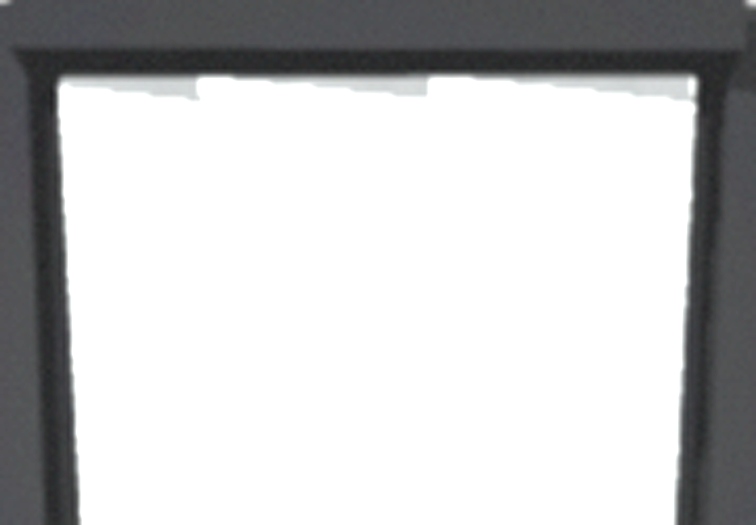

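View pics/s5z.png

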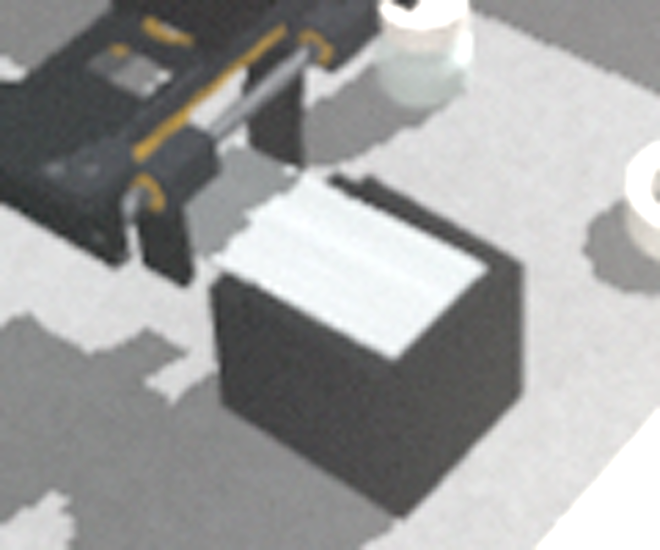

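View pics/w12.png

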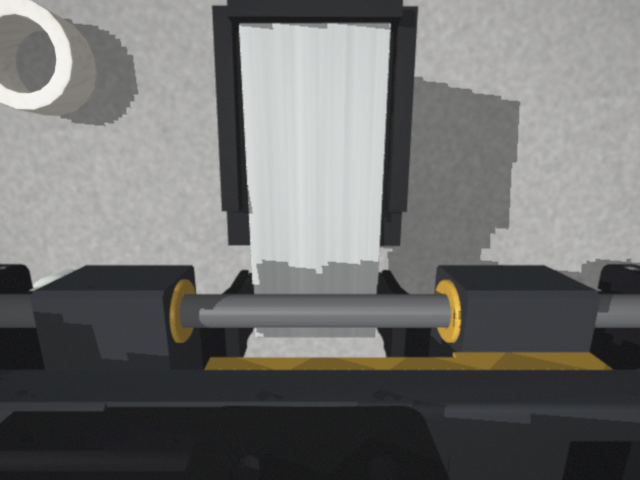

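Run:
```python
from h import *
im=load("w12")
top=crop2px([(60,48),(700,48)],4.2,(225,5)); far=crop2px([(60,75),(697,74)],4.2,(225,5))
a=[unproj(im,p,.084) for p in top]; b=[unproj(im,p,.073) for p in far]
print(np.round(a,4),np.round(b,4))
platefit(im,np.array([*far,(256,337.5),(378,337.5)]))
```

```text
[[ 0.6481 -0.1401  0.084 ]
 [ 0.645  -0.1939  0.084 ]] [[ 0.6503 -0.1379  0.073 ]
 [ 0.6471 -0.196   0.073 ]]
centre [ 0.5822 -0.1637  0.0714] yaw,pitch,roll deg [-2.89 -3.25 -0.02] rel tcp [ 0.0468 -0.0041  0.0157] rms 0.47
```

The plate fit shows pitch of -3.2°: I lowered the held end about 2 mm too far, so the plate pivots on the rack's front edge. I'll raise it a little and level it before releasing.

```bash
python3 -m handwheel '[{"xyz":[-0.03,0,0.1],"angular":[0,1,0]},{"xyz":[-0.03,0,0.1],"angular":[0,1,0]},{"xyz":[0,0,0.05],"angular":[0,1,0]},{"xyz":[0,0,0],"angular":[0,0,0]}]'
python3 - <<'E'
from h import *
err(-.0555)
im=snap("wrist","w13"); zoom(im,225,0,405,130,4.2,"w13z",1)
E
```

```text
time: 15.02
position: [0.5343, -0.1596, 0.0577]
tool_rot: [1.246, 1.185, -1.258]
ft_force: [-3.1, -0.3, -0.2]
grip_width: 0.629
t 15.02 pos cm [ 53.43 -15.96   5.77] turn [ 0.15 -0.42  0.09] f [-3.1 -0.3 -0.2] w 5.48
```

View pics/w13z.png

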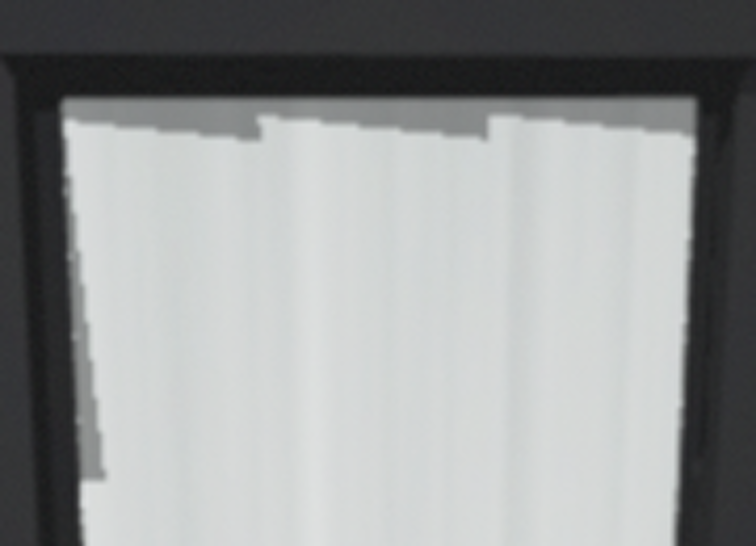

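View pics/w13.png

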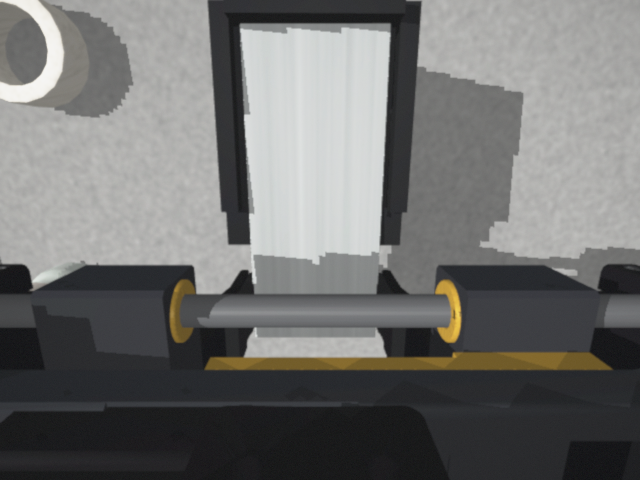

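Run:
```python
from h import *
im=load("w13")
far=crop2px([(60,97),(697,96)],4.2,(225,0))
print(far)
platefit(im,np.array([*far,(256,337.5),(378,337.5)]))
print([unproj(im,p,.073).round(4) for p in far])
```

```text
[[238.9047619   22.71428571]
 [390.57142857  22.47619048]]
centre [ 0.5819 -0.1637  0.0705] yaw,pitch,roll deg [-2.92  0.01 -0.18] rel tcp [ 0.0476 -0.0041  0.0129] rms 0.49
[array([ 0.6485, -0.1388,  0.073 ]), array([ 0.6454, -0.1952,  0.073 ])]
```

The plate is level (pitch 0.0°) and on the seat to within about 1 mm. A light final push into the stop, then release.

```bash
python3 -m handwheel '[{"xyz":[0.12,0,-0.02],"angular":[0,0,0]},{"xyz":[0.1,0,-0.02],"angular":[0,0,0]}]'
python3 -m handwheel '[{"xyz":[0,0,0],"angular":[0,0,0]},{"xyz":[0,0,0],"angular":[0,0,0]},{"xyz":[0,0,0],"angular":[0,0,0]},{"xyz":[0,0,0],"angular":[0,0,0]},{"xyz":[0,0,0],"angular":[0,0,0]}]' 8.0
python3 - <<'E'
from h import *
err(-.0555)
E
```

```text
time: 15.23
position: [0.5343, -0.1597, 0.0571]
tool_rot: [1.244, 1.189, -1.262]
ft_force: [-6.8, 0.1, 7.6]
grip_width: 0.628
time: 15.65
position: [0.5372, -0.1597, 0.0577]
tool_rot: [1.246, 1.184, -1.257]
ft_force: [-0.5, -0.4, -0.6]
grip_width: 0.888
t 15.65 pos cm [ 53.72 -15.97   5.77] turn [ 0.15 -0.37  0.08] f [-0.5 -0.4 -0.6] w 7.72
```

```bash
python3 -m handwheel '[{"xyz":[0,0,0],"angular":[0,0,0]},{"xyz":[0,0,0.5],"angular":[0,0,0]},{"xyz":[0,0,1],"angular":[0,0,0]},{"xyz":[0,0,1.5],"angular":[0,0,0]},{"xyz":[-0.5,0,2],"angular":[0,0,0]}]'
python3 -m handwheel '[{"xyz":[-1,0,2.5],"angular":[0,0,0]},{"xyz":[-2,0,2.5],"angular":[0,0,0]},{"xyz":[-2,0,1.5],"angular":[0,0,0]},{"xyz":[0,0,0],"angular":[0,0,0]},{"xyz":[0,0,0],"angular":[0,0,0]}]'
python3 -m handwheel '[{"xyz":[0,0,0],"angular":[0,0,0]},{"xyz":[0,0,0],"angular":[0,0,0]}]'
python3 - <<'E'
from h import *
err(-.0555)
im=snap("wrist","w14"); im=snap("scene","s6"); zoom(im,230,240,350,370,4.5,"s6z",1.2); snap("top","t3")
E
```

```text
time: 16.07
position: [0.5301, -0.1584, 0.1066]
tool_rot: [1.245, 1.192, -1.259]
ft_force: [0.1, -0.1, -0.5]
grip_width: 0.919
time: 16.48
position: [0.4816, -0.1583, 0.1831]
tool_rot: [1.246, 1.182, -1.252]
ft_force: [-0.2, -0.6, -1.6]
grip_width: 0.92
time: 16.65
position: [0.4825, -0.1583, 0.1838]
tool_rot: [1.246, 1.18, -1.251]
ft_force: [0.4, 0.0, -0.2]
grip_width: 0.919
t 16.65 pos cm [ 48.25 -15.83  18.38] turn [ 0.25  0.02 -0.08] f [ 0.4  0.  -0.2] w 8.0
```

View pics/w14.png

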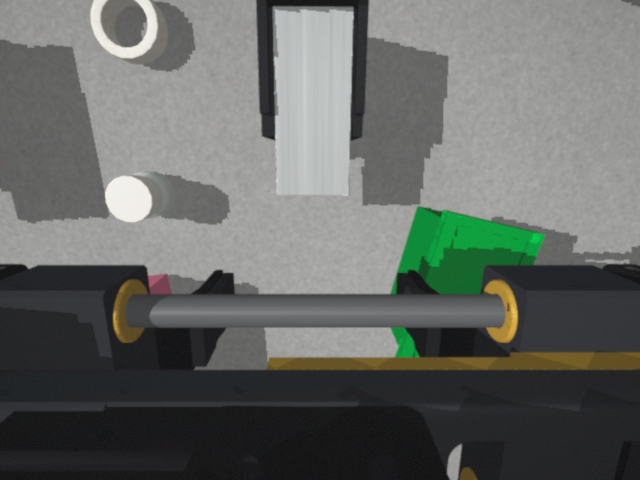

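View pics/s6z.png

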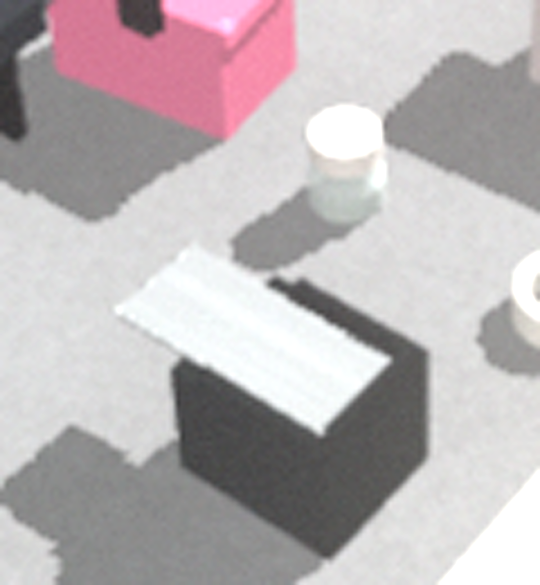

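View pics/t3.png

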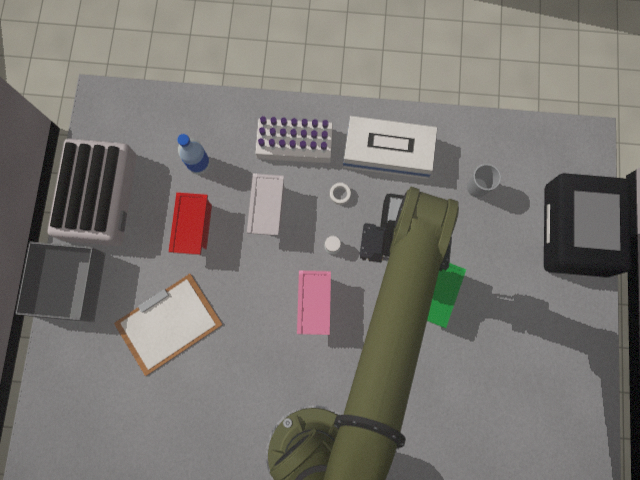

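Plate near end is at row ~194, rack front at ~138, far end at row ~8 against the stop. Zooming to verify the fit.

Run:
```python
from h import *
im=load("w14"); zoom(im,250,0,375,205,2.9,"w14z",1.3)
zoom(im,255,0,375,40,6.5,"w14y",1.3)
q=[ 0.60627351,-0.16450852,-0.0555]
print(proj(im,loc(q,[(.04,.028,.073),(.04,-.028,.073),(-.09,.028,.073),(-.09,-.028,.073),(-.046,.038,.07),(-.046,-.038,.07),(.04,.031,.084),(.04,-.031,.084)])).round(1))
```

```text
[[271.2   6. ]
 [352.5   6.2]
 [276.1 195.3]
 [348.  195.3]
 [261.8 136.5]
 [362.2 136.6]
 [264.7  -0.9]
 [358.9  -0.6]]
```

View pics/w14y.png

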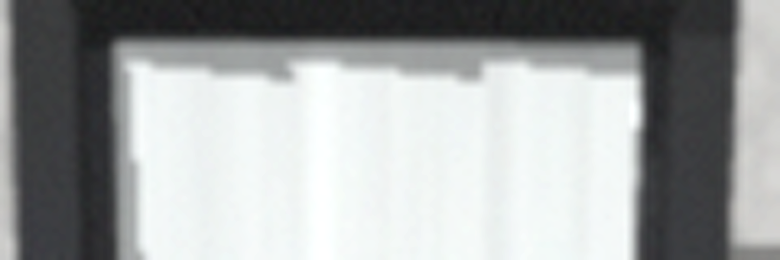

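View pics/w14z.png

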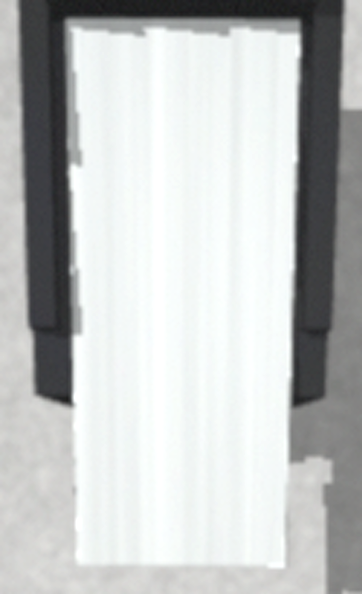

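```bash
python3 -c "
from h import *
err(-.0555); print(close_job())"
```

```text
t 16.8 pos cm [ 48.22 -15.81  18.3 ] turn [ 0.19 -0.06 -0.1 ] f [-0.2 -1.  -0.2] w 7.99
the job is handed in; nothing more can be done
None
```

The cover plate is on the rack, between the side guides and against the end stop. The job was handed in at 16.8 s with the gripper open and clear.

- **Slide:** I pressed with the closed fingertips at 4–9 N and dragged the plate until about 36–37 mm stuck out over the tray's front edge.
- **Grip and lift:** I gripped the overhang across its width at 30 N and lifted it clear; the grip held throughout.
- **Set-down:** I lowered it between the guides and slid it to the end stop, then released it. My force readings at the rack peaked at about 9 N.
- **Mistake and fix:** I first lowered the held end about 2 mm too far, so the plate tipped 3° on the rack's front edge. I raised and levelled it before letting go; the fit then gave 0.0° pitch and about 1 mm from the seat point.
- **Last checks:** After release, the plate's far and near edges were within about 1 pixel (under 1 mm) of where a fully seated plate should appear. It lay inside both guides, and the end over the open side hung free.
- **Other objects:** The bystanders I could see in the final top view looked unmoved; the arm hid part of that view.
- **Disagreements:** The top and wrist cameras differed by about 2.5 mm in x. One early wrist measurement was taken while the arm was still settling, so I dropped it and measured again.

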